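Zero the shock pointer and jack up the instrument

TASK

Turn the orange peak pointer knob of the shock recorder on top of the instrument back to its zero stop. Then stand the red lever jack flat on the bench with its saddle centred under the red-marked yellow lift lug, give the pump handle a full stroke to seat it (all the way down, then let it come all the way back up), and press the handle fully down again. Finish while still holding the handle down, with the instrument's front raised by the jack alone, the pointer still at zero, the instrument not shoved out of place and the bottle, beaker and blue bin left alone.

Things in the scene. Friction and masses are not known exactly. Their poses are not given: they have to be found in the camera images.
- instrument: bench instrument, about 3 kg, loose on four 20 mm high rubber feet: black lower and white upper case, 220 mm deep (its x) x 260 mm wide (its y), top 130 mm above the bench. Origin: centre of its footprint at bench level. Its -x side is the front, where a yellow lift lug sticks out 70 mm at mid-width. Lifted by the lug, it tips up on its rear feet
- lift_point (a point): centre of the lift point on the UNDERSIDE of the yellow lug, 54 mm above the bench when the instrument stands on all feet, 32 mm in front of the front face. The lug is 8 mm thick and 44 mm wide; the red dot on its top lies straight above this point. Axes as the instrument's (x points from the lug into the instrument)
- peak_pointer (a joint): angle of the peak pointer knob, rad: 0 at the zero stop (pointer at the red tick, towards the instrument's front), grows up to 1.6 clockwise seen from above; so it is zeroed by turning anticlockwise. It stays where it is left; light friction (0.04 N m)
- pointer_grip (a point): point to grip the knob: on its vertical axis, 168 mm above the bench. The grip is an upright orange bar 38 mm long along this frame's x, 12 mm wide along y, from 149 to 179 mm above the bench; the frame turns with the knob. Around it a dial plate 86 mm across, top at 142 mm
- jack: red lever jack, 0.8 kg, loose. Base plate 230 x 70 x 10 mm (its x from -120 to +110 mm). Origin: at bench level under the grip block. +x points to the saddle end, -x to the handle end
- jack_grip (a point): centre of the jack's upright grip block, 75 mm above the bench: block 26 mm along jack x, 30 mm along jack y, top at 95 mm, nothing beside it in y above the base plate. Axes as the jack's. Nearly above the jack's centre of mass
- saddle (a point): centre of the top of the steel saddle disc (38 mm across), 85 mm from the grip block along jack +x; 40 mm above the jack's underside with the handle up (14 mm below the lug when both stand on the bench). Rises 26 mm at full stroke, straight up
- pump_handle (a joint): angle of the pump handle, rad: 0 up (as found), 0.55 fully down at its stop. Each rad raises the saddle by 47.3 mm; it touches the lug at about 0.3. A spring (about 2 to 4 N at the pad) and the load push it back up when let go; holding it down with the instrument on it takes about 7 to 10 N at the pad
- handle_pad (a point): centre of the upper face of the black pad at the end of the handle (52 mm long, 42 mm wide, 12 mm thick). The handle pivots about the jack's y axis at a point 30 mm behind the grip block (jack -x) and 50 mm above the jack's underside; the pad's centre is 135 mm from the pivot, its upper face 6 mm above that line. The line slopes 0.61 rad above level at 0 and 0.06 rad at 0.55, so the pad's centre comes down from about 132 to 64 mm above the bench
- wash_bottle: white wash bottle with red cap, 60 mm across, 140 mm tall; a bystander to leave alone. Origin: centre of its underside
- beaker: open glass beaker, 68 mm across, 85 mm tall; a bystander to leave alone. Origin: centre of its underside
- parts_bin: small open blue bin, 75 x 75 x 50 mm; a bystander to leave alone. Origin: centre of its underside

How it is judged (in metres and radians):
On the way, in this order (a step that is already met when the one before it is completed fails the run):
1. the peak pointer is back at its zero stop, the handle still up (value of joint peak_pointer below 0.08 rad and value of joint pump_handle below 0.15 rad), for 0.2 s.
2. the jack stands flat on the bench, its saddle centred under the lift point (12 mm), handle up (horizontal distance between saddle and lift_point below 0.012 m and height (world z) of jack below 0.004 m and angle between jack's own z axis and vertical below 0.06 rad and value of joint pump_handle below 0.15 rad), for 0.3 s.
3. first stroke: the handle is pressed down and the lift point rises (horizontal distance between saddle and lift_point below 0.012 m and value of joint pump_handle above 0.47 rad and height (world z) of lift_point above 0.0605 m), for 0.1 s.
4. the handle comes back up and the instrument stands on its feet again (value of joint pump_handle below 0.12 rad and height (world z) of lift_point below 0.057 m), for 0.1 s.
At the end, for the whole second after the job is handed in: Robot holds the handle down (over 0.47 rad); jack flat, saddle within 12 mm of the lift point and carrying it (over 3 N, lug above 60.5 mm); robot not touching the instrument; pointer within 0.08 rad of zero; instrument moved under 30 mm, bystanders under 25 mm (all of step 3 and value of joint peak_pointer below 0.08 rad and contact force between jack and instrument above 3 N and contact force between any of the fingers, the arm and jack above 1 N and contact force between each of the fingers, the arm and instrument below 0.5 N and height (world z) of jack below 0.006 m and angle between jack's own z axis and vertical below 0.08 rad and angle between instrument's own z axis and vertical below 0.15 rad and distance of instrument from where it was at the start of the episode below 0.03 m and distance of each of wash_bottle, beaker, parts_bin from where it was at the start of the episode below 0.025 m); the arm keeps its last pose, push and grip.
It fails at once if the instrument is shoved out of place (30 mm) (distance of instrument from where it was at the start of the episode above 0.03 m).
It fails at once if the wash bottle is disturbed (25 mm) (distance of wash_bottle from where it was at the start of the episode above 0.025 m).
It fails at once if the beaker is disturbed (25 mm) (distance of beaker from where it was at the start of the episode above 0.025 m).
It fails at once if the parts bin is disturbed (25 mm) (distance of parts_bin from where it was at the start of the episode above 0.025 m).
It also fails if it takes over 72 s, if anything falls off the work surface, if the arm or the gripper's body presses on something with over 40 N, if the wrist force passes 120 N, or if a joint passes its speed limit or range.

ROBOT

A 6-joint arm with a two-finger parallel gripper is mounted at the origin on the work surface. World frame = base frame: x ahead of the robot, y to its left, z up, the work surface at z = 0. Lengths are in m, angles in degrees, forces in N, time in s.
With the tool pointing down it reaches from about 0.4 to 0.825 m from the base axis. Payload 7 kg.
Tool frame: the origin (TCP) lies midway between the tips of the shut fingers; the grasp point (between the pads) lies 19 mm behind it; z points along the fingers, y is the line along which they close (so a half turn about z gives the same grasp; the last joint's range is limited). The gripper opens to 88 mm and grips with 3 to 60 N. Pads are 19 mm wide; open, the fingers measure 130 mm over their backs; the gripper's body (78 mm by 193 mm) begins 47 mm behind the grasp point.
Start: joints at [-55.285, 20.546, 0.682, 0, -70.136, -16.507], TCP at [0.211, -0.641, 0.227] pointing down, gripper open.
Joint ranges: [-176.03, 176.03], [-82.01, 121.73], [-58.28, 71.71], [-173.87, 95.51], [-174.79, -0.11], [-173.66, 173.66]. Speed limits (degrees/s): [136.94, 136.94, 172.46, 180, 180, 180].

INTERFACE

Orientations are given as [roll, pitch, yaw] about the fixed x, y, z axes, in that order (R = Rz(yaw) Ry(pitch) Rx(roll)).
In Python, from plant import r, eyes, workorder gives the robot as it stands.
- The arm moves only by the tool step_arm, never from a script. Its argument "plan" is a list of rows, each a list of 5 numbers: the shift along the tool's x, y, z each as a share of 25 cm, from -1 to 1, then the turn about the tool's z as a share of 60 degrees, from -1 to 1, then the finger opening in mm, from 0 to 87.6. In form: [[x, y, z, turn, jaw], ...]. A call has 1 to 12 rows; each row is the pose to reach, as a shift and turn from the pose commanded when the call began, along the tool's axes at that moment; what a row does not reach only later rows make up. A row lasts 1/12 s, in which the tool goes at most 41.7 mm and 7.16 degrees, less where a joint would pass 70% of its speed; a pose out of reach is approached as far as the arm can. A call with a number of a shift or a turn outside -1 to 1 is refused whole. A call with a gripper value outside its range is refused whole. The fingers move at their own pace and stop on an object; "newtons" is the grip in N (left out, the last holds). Time passes only in rows, so rows that repeat a pose let the fingers close. It gives the time, the measured TCP pose, the force, the opening and the grip force at its end, in the units of the state.
- r.get_state(): the state, without advancing time (a new reading comes with each control period).
- eyes.capture(name): name is "scene" or "top"; returns the picture (420x560x3 uint8, red, green, blue); there is no depth.
- eyes.camera_model(name): a dict with "fov_y" (degrees; the focal length in pixels is half the picture's height over the tangent of half this angle, whatever the lens; pixels are square), "cx", "cy" (the principal point, pixels), "k1" (the pictures are not rectified: a ray, as slopes to the right and down, at radius r is drawn at 1 + k1 r^2 times it, then the intrinsics apply), "world_to_cam" (4x4, takes a point from world to camera coordinates). Camera axes: x right, y up, looking along -z (the intrinsics and any distortion apply to the point x, -y, -z); pixel columns grow to the right and rows downward; lengths in m; the calibration is good to about 2 mm. A picture is of the moment at which its call begins. camera_model takes no time and is no camera call.
- workorder.close_job(): hands the job in; it is judged then, once.
The state is a dict: "time_s": time; "joints": joint angles; "qd": joint speeds; "joint_torque": joint torques, N m; "tcp_pos": TCP position; "eef_rot": TCP orientation; "contact_force": force on the tool from outside, world axes, zero at the start; "moment": the same for the moment, N m; "gripper_width": finger opening in m; "gripper_force": force on a finger pad.
Only numpy, scipy, OpenCV 4.12 (cv2) and the standard library are available. Lean on these libraries where they do the work, as an engineer would, in place of code of your own. Each camera call takes 0.05 s, during which the arm holds its last target. There are 200 camera calls.

## Working session

There is one attempt and no reset: what is moved stays moved. The work goes in short steps, Python scripts to look and compute and a tool call to move; the robot and the scene stay as the last step left them, time stands still between calls to the robot, and variables do not carry over. Pictures are saved under pics/ and viewed, at most 13 in all, crops included, and the job is handed in when it is done.

Besides the shell and the picture viewer there is one more tool, called after "Emit:" in YAML: its name, and indented under it one key for each argument. step_arm: Moves the arm, as the interface text tells. Its arguments: {"type":"object","properties":{"plan":{"type":"array"},"newtons":{"type":"number"}},"required":["plan"]}

```bash
ls; mkdir -p pics; python3 - <<'E'
from plant import r, eyes, workorder
import cv2
for n in("scene","top"):
    cv2.imwrite(f"pics/{n}0.png",eyes.capture(n)[:,:,::-1]); m=eyes.camera_model(n); print(n,m)
s=r.get_state(); print(s)
E
```

```text
pics
scene {'fov_y': 51.93419292231431, 'cx': 273.69657094075484, 'cy': 206.12938530718148, 'k1': -0.007459834086930398, 'world_to_cam': array([[-0.89608075,  0.44384631,  0.00630377,  0.5830887 ],
       [-0.37376365, -0.76209962,  0.52868223,  0.07053684],
       [ 0.23945775,  0.47138585,  0.84879642, -1.39606418],
       [ 0.        ,  0.        ,  0.        ,  1.        ]])}
top {'fov_y': 53.573531747099615, 'cx': 277.3349454397394, 'cy': 211.6253694806428, 'k1': -0.01036131111354713, 'world_to_cam': array([[ 0.00780836, -0.99996302,  0.00360497, -0.09058533],
       [ 0.98178274,  0.00835073,  0.18982339, -0.60692855],
       [-0.18984647,  0.00205709,  0.98181163, -1.0791654 ],
       [ 0.        ,  0.        ,  0.        ,  1.        ]])}
{'time_s': 0.1, 'joints': array([-5.52851657e+01,  2.05888975e+01,  6.41114470e-01, -1.61443309e-02,
       -7.01351146e+01, -1.65053864e+01]), 'qd': array([ 0.0550037 , -0.04609763,  0.04472874,  0.0640338 , -0.09986082,
        0.00531733]), 'joint_torque': array([-1.59178322e-03, -5.84163308e+01,  2.93753582e+01,  7.01554924e+00,
        1.01999781e-02, -6.21310005e-05]), 'tcp_pos': array([ 0.21075924, -0.64082193,  0.22571958]), 'eef_rot': array([ 1.79916206e+02, -9.00149679e-03, -1.61796042e+02]), 'contact_force': array([-0.66223322, -0.65031358,  1.11851608]), 'moment': array([-0.04981872,  0.01162568,  0.01831116]), 'gripper_force': 0.0, 'gripper_width': 0.08766707281999356}
```

View pics/top0.png

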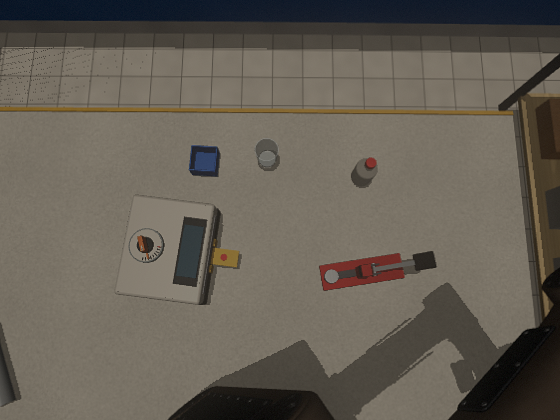

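View pics/scene0.png

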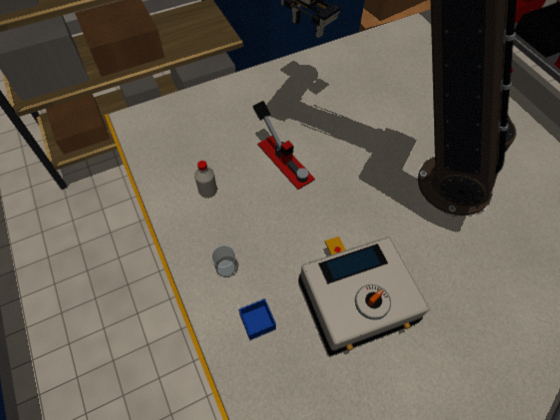

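The top view shows the instrument with its lug pointing right: red dot at about (224,257), knob at (145,245). The jack's saddle is at (332,276), its block at (367,270) and its pad at (424,261). Next I'll segment these by colour and triangulate.

```bash
cat > h.py <<'E'
import numpy as np, cv2
from scipy.optimize import least_squares
from plant import r, eyes, workorder
M={n:eyes.camera_model(n) for n in("scene","top")}
def proj(n,P):
    m=M[n];T=m["world_to_cam"];c=np.atleast_2d(P)@T[:3,:3].T+T[:3,3]
    u=np.c_[c[:,0],-c[:,1]]/-c[:,2:];u=u*(1+m["k1"]*(u**2).sum(1,keepdims=True))
    return 210/np.tan(np.radians(m["fov_y"]/2))*u+[m["cx"],m["cy"]]
def onz(n,uv,z):
    f=lambda p:proj(n,[p[0],p[1],z])[0]-uv
    return least_squares(f,[.5,0]).x
def blobs(img,lo,hi,amin=15):
    h=cv2.cvtColor(img,cv2.COLOR_RGB2HSV);k=cv2.inRange(h,np.array(lo),np.array(hi))
    if lo[0]==0: k|=cv2.inRange(h,np.array([174,lo[1],lo[2]]),np.array([180,255,255]))
    n,l,s,c=cv2.connectedComponentsWithStats(k)
    return [(c[i].round(1),s[i],l==i) for i in range(1,n) if s[i][4]>=amin]
def rz(a): c,s=np.cos(a),np.sin(a);return np.array([[c,-s,0],[s,c,0],[0,0,1]])
E
python3 - <<'E'
from h import *
for n in M:
    im=cv2.imread(f"pics/{n}0.png")[:,:,::-1].copy()
    print(n)
    for nm,lo,hi in[("red",(0,150,60),(5,255,255)),("orange",(6,150,60),(17,255,255)),("yellow",(18,120,60),(32,255,255)),("blue",(110,120,40),(130,255,255))]:
        for c,s,m in blobs(im,lo,hi):
            if s[4]<4000: print(nm,c,s,cv2.boxPoints(cv2.minAreaRect(np.argwhere(m)[:,::-1].astype(np.float32))).round().tolist())
t=cv2.imread("pics/top0.png");s=cv2.imread("pics/scene0.png")
z=lambda a,x,y,w,h:cv2.resize(a[y:y+h,x:x+w],(400,300),interpolation=cv2.INTER_CUBIC)
cv2.imwrite("pics/z1.png",np.vstack([np.hstack([z(t,110,190,140,105),z(t,310,230,140,105)]),np.hstack([z(s,300,230,140,105),z(s,240,95,100,75+20)])]))
E
```

```text
scene
red [519.8   3.4] [517   0   9   8  46] [[517.0, 7.0], [517.0, 0.0], [525.0, 0.0], [525.0, 7.0]]
red [272.1 139.7] [269 136   7   9  34] [[268.0, 137.0], [272.0, 135.0], [276.0, 144.0], [272.0, 145.0]]
red [282.8 164.4] [258 139  56  50 533] [[255.0, 146.0], [269.0, 132.0], [314.0, 178.0], [301.0, 192.0]]
red [286.6 144.8] [282 141  11   9  59] [[281.0, 144.0], [288.0, 139.0], [292.0, 145.0], [285.0, 150.0]]
red [296.8 162.2] [292 155  12  13  66] [[289.0, 158.0], [292.0, 155.0], [304.0, 166.0], [301.0, 170.0]]
red [201.7 164.7] [198 161   9   9  63] [[198.0, 161.0], [206.0, 161.0], [206.0, 169.0], [198.0, 169.0]]
red [337.1 249.1] [335 247   5   5  22] [[335.0, 247.0], [339.0, 247.0], [339.0, 251.0], [335.0, 251.0]]
orange [110.9  21.9] [  78    0   71   45 1377] [[76.0, 14.0], [140.0, -7.0], [152.0, 28.0], [88.0, 50.0]]
orange [392.7  14.5] [361   0  70  29 607] [[359.0, 9.0], [430.0, -0.0], [432.0, 19.0], [362.0, 29.0]]
orange [149.7  25.9] [142  21  15  10  56] [[142.0, 21.0], [156.0, 21.0], [156.0, 30.0], [142.0, 30.0]]
orange [ 74.4 115.8] [  47   95   56   45 1228] [[45.
[... 3483 characters left out ...]
.7] [323  11  15   6  33] [[323.0, 13.0], [336.0, 10.0], [337.0, 15.0], [324.0, 18.0]]
blue [413.5  12.3] [410  10   8   5  15] [[410.0, 13.0], [411.0, 10.0], [418.0, 12.0], [417.0, 15.0]]
blue [465.7  14.2] [462  10   8   8  24] [[462.0, 17.0], [463.0, 9.0], [469.0, 10.0], [468.0, 17.0]]
blue [509.2  15.4] [506  10   8  12  32] [[503.0, 14.0], [508.0, 9.0], [516.0, 17.0], [511.0, 22.0]]
blue [517.2  18.4] [514  14   7   8  17] [[513.0, 15.0], [519.0, 14.0], [520.0, 21.0], [515.0, 22.0]]
blue [484.5  17.8] [480  16   9   4  17] [[480.0, 16.0], [488.0, 16.0], [488.0, 19.0], [480.0, 19.0]]
blue [205.2 161.1] [194 150  23  21 369] [[194.0, 150.0], [216.0, 150.0], [216.0, 170.0], [194.0, 170.0]]
```

View pics/z1.png

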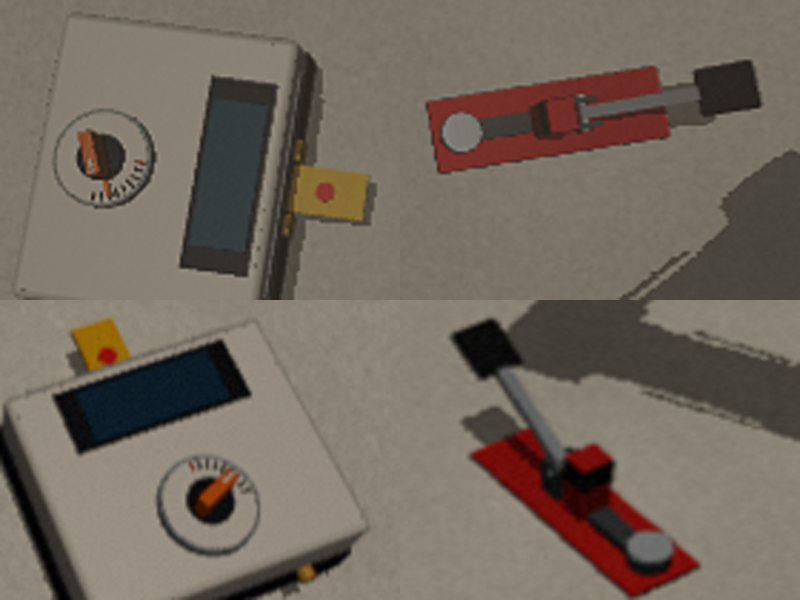

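```bash
cat > fit0.py <<'E'
from h import *
def fit(obs,p0):
    f=lambda p:np.concatenate([w*(proj(n,rz(p[2])@np.array(L)+[p[0],p[1],0])[0]-uv) for n,L,uv,w in obs])
    s=least_squares(f,p0,loss="soft_l1");return s.x,f(s.x).round(1)
I=[("top",(-.11,-.13,.13),(134-.2,195.2),.5),("top",(-.11,-.13,.13),(0,0),0)]
I=[("top",(-.142,0,.062),(223.4,256.8),2),("scene",(-.142,0,.062),(337.1,249.1),2),
("top",(-.11,.13,.13),(0,0),0)]
# image up=+x, left=+y; instrument x ~ world +y => instrument y ~ world -x (down)
I+=[("top",(.11,-.13,.13),(117,292.2),.6),("top",(-.11,-.13,.13),(201,303),.4),("top",(.11,.13,.13),(133.8,195.2),1),("top",(-.11,.13,.13),(214.3,204.7),1)]
I+=[("scene",(-.11,.13,.13),(303.5,266.4),1),("scene",(-.11,-.13,.13),(388.2,237.7),1),("scene",(.11,-.13,.13),(428,309.8),1)]
pi,ri=fit(I,[.4,.3,np.pi/2]);print("inst",pi[:2].round(4),np.degrees(pi[2]).round(2),ri)
J=[("top",(.085,0,.04),(331.7,276.6),2),("scene",(.085,0,.04),(302.5,172.9),2)]
J+=[("top",(.11,.035,.01),(319.5,265),1),("top",(-.12,.035,.01),(399.2,253.5),1),("top",(-.12,-.035,.01),(403.8,278.3),1),("top",(.11,-.035,.01),(324,290.6),1)]
J+=[("scene",(-.12,.035,.01),(258.3,144),1),("scene",(.11,-.035,.01),(314.5,178.9),1),("scene",(.11,.035,.01),(298.3,189),1)]
for k in range(len(J)):
  n,L,uv,w=J[k]
pj,rj=fit(J,[.4,-.2,np.pi/2]);print("jack",pj[:2].round(4),np.degrees(pj[2]).round(2),rj)
lp=rz(pi[2])@[-.142,0,0]+[*pi[:2],0];print("lift",lp.round(4))
K=[("top",(0,0,.142),(146.4,245.3),1),("scene",(0,0,.142),(372.8,301.4),1)]
pk,rk=fit(K,[.4,.3,0]);print("knob",pk[:2].round(4),rk)
kz=np.array([*pk[:2],.168])
for n,uv in(("top",(139.5,237)),("top",(147,258.8)),("scene",(370.5,304)),("scene",(383,291))):
    for z in(.149,.179):
        d=onz(n,uv,z)-pk[:2];print(n,uv,z,"bar end rel knob",d.round(3))
for nm,t,s,z in(("bottle",(368,172),(205,180),.07),("beaker",(267,155),(224,262),.04),("bin",(205,161),(257,319),.03)):
    print(nm,onz("top",t,z).round(3),onz("scene",s,z).round(3))
E
python3 fit0.py
```

```text
inst [0.3815 0.156 ] 135.67 [ 4.000e-01 -1.000e-01 -6.000e-01  6.000e-01  0.000e+00  0.000e+00
 -4.100e+00 -1.500e+00 -1.010e+01 -3.030e+01  4.790e+01  1.726e+02
  3.320e+01  9.640e+01  5.860e+01 -6.450e+01 -4.760e+01  4.790e+01
  1.600e+00  2.600e+00]
jack [ 0.4725 -0.3086] 117.0 [ -0.8  -0.1  -0.1  -1.    8.3  27.5   1.1   1.6 -15.7 -45.3  -7.9 -21.
  -0.   -2.1 -12.4  10.1  16.  -14.3]
lift [0.4831 0.0568 0.    ]
knob [0.5044 0.2421] [-0.8 -0.5  0.  -1.1]
top (139.5, 237) 0.149 bar end rel knob [0.019 0.014]
top (139.5, 237) 0.179 bar end rel knob [0.015 0.004]
top (147, 258.8) 0.149 bar end rel knob [-0.035 -0.008]
top (147, 258.8) 0.179 bar end rel knob [-0.037 -0.017]
scene (370.5, 304) 0.149 bar end rel knob [0.013 0.007]
scene (370.5, 304) 0.179 bar end rel knob [0.024 0.013]
scene (383, 291) 0.149 bar end rel knob [-0.032 -0.007]
scene (383, 291) 0.179 bar end rel knob [-0.02  -0.001]
bottle [ 0.719 -0.335] [ 0.726 -0.32 ]
beaker [ 0.776 -0.055] [ 0.778 -0.057]
bin [0.759 0.123] [0.763 0.127]
```

```bash
sed -i 's/proj(n,rz(p\[2\])@np.array(L)/proj(n,rz(p[2])@(np.array(L)*[1,-1,1])/' fit0.py; sed -i 's/np.pi\/2\])/1.5])/' fit0.py; python3 fit0.py
```

```text
inst [0.4997 0.198 ] 83.11 [ 0.2  0.1 -0.3  0.6  0.   0.  -3.5  1.  -0.7  1.  -2.4 -3.1  1.3 -1.9
 -4.5 -3.   1.5 -3.9  4.1 -0.2]
jack [ 0.4475 -0.3162] 98.9 [-1.2 -0.4 -0.2 -0.6 -0.8  0.6  0.3 -0.1  0.8  0.1 -1.1  0.2 -1.  -1.2
  0.6 -0.7 -0.5 -0.5]
lift [0.4827 0.0571 0.    ]
knob [0.5044 0.2421] [-0.8 -0.5  0.  -1.1]
top (139.5, 237) 0.149 bar end rel knob [0.019 0.014]
top (139.5, 237) 0.179 bar end rel knob [0.015 0.004]
top (147, 258.8) 0.149 bar end rel knob [-0.035 -0.008]
top (147, 258.8) 0.179 bar end rel knob [-0.037 -0.017]
scene (370.5, 304) 0.149 bar end rel knob [0.013 0.007]
scene (370.5, 304) 0.179 bar end rel knob [0.024 0.013]
scene (383, 291) 0.149 bar end rel knob [-0.032 -0.007]
scene (383, 291) 0.179 bar end rel knob [-0.02  -0.001]
bottle [ 0.719 -0.335] [ 0.726 -0.32 ]
beaker [ 0.776 -0.055] [ 0.778 -0.057]
bin [0.759 0.123] [0.763 0.127]
```

```bash
cat >> h.py <<'E'
def go(x,y,z,yaw=None,base=None):
    s=r.get_state();p,e=(s["tcp_pos"],s["eef_rot"]) if base is None else base
    from scipy.spatial.transform import Rotation as Ro
    R=Ro.from_euler("xyz",e,degrees=True).as_matrix()
    d=R.T@(np.array([x,y,z])-p)/.25
    t=0 if yaw is None else -((yaw-e[2]+180)%360-180)/60
    print("shift",d.round(3),"turn",round(t,3),"rows>=",np.ceil(max(np.linalg.norm(d)*.25/.0417,abs(t)*60/7.16)))
E
python3 -c "
from h import *
go(.45,-.42,.26)
e=np.array([180,0,-161.8])
go(.52,-.2,.26,base=([.45,-.42,.26],e));go(.504,.0,.26,base=([.52,-.2,.26],e));go(.504,.242,.26,-161,base=([.504,.0,.26],e))"
```

```text
shift [-1.185  0.54  -0.137] turn 0 rows>= 8.0
shift [-0.541  0.749  0.   ] turn 0 rows>= 6.0
shift [-0.189  0.78   0.   ] turn 0 rows>= 5.0
shift [-0.302  0.92   0.   ] turn -0.013 rows>= 6.0
```

Emit:
step_arm:
  plan:
    - [-0.5, 0.25, -0.14, 0, 87]
    - [-1, 0.5, -0.14, 0, 87]
    - [-1, 0.5, -0.14, 0, 87]
    - [-1, 0.5, -0.14, 0, 87]
    - [-1, 0.5, -0.14, 0, 87]
    - [-1, 0.5, -0.14, 0, 87]
    - [-1, 0.5, -0.14, 0, 87]
    - [-1, 0.5, -0.14, 0, 87]
    - [-1, 0.5, -0.14, 0, 87]
  newtons: 10

```text
time_s: 0.85
tcp_pos: [0.4106, -0.4429, 0.2615]
eef_rot: [180.0, 0.0, -161.6]
contact_force: [-0.1, 0.0, -0.3]
gripper_width: 0.0872
gripper_force: 0.0
```

Emit:
step_arm:
  plan:
    - [-0.5, 0.75, 0, 0, 87]
    - [-0.5, 0.75, 0, 0, 87]
    - [-0.5, 0.75, 0, 0, 87]
    - [-0.5, 0.75, 0, 0, 87]
    - [-0.5, 0.75, 0, 0, 87]
    - [-0.5, 0.75, 0, 0, 87]
    - [-0.5, 0.75, 0, 0, 87]

```text
time_s: 1.43
tcp_pos: [0.4697, -0.2251, 0.2615]
eef_rot: [180.0, 0.0, -161.7]
contact_force: [-0.5, 0.6, -0.1]
gripper_width: 0.087
gripper_force: 0.0
```

Emit:
step_arm:
  plan:
    - [-0.2, 0.8, 0, 0, 87]
    - [-0.2, 0.8, 0, 0, 87]
    - [-0.2, 0.8, 0, 0, 87]
    - [-0.2, 0.8, 0, 0, 87]
    - [-0.2, 0.8, 0, 0, 87]
    - [-0.2, 0.8, 0, 0, 87]
    - [-0.2, 0.8, 0, 0, 87]

```text
time_s: 2.02
tcp_pos: [0.4543, -0.0207, 0.2615]
eef_rot: [-180.0, -0.0, -161.6]
contact_force: [-0.9, -0.2, 1.0]
gripper_width: 0.0868
gripper_force: 0.0
```

```bash
python3 -c "
from h import *
go(.504,.242,.25,-161)
print(r.get_state()['joints'])"
```

```text
shift [-0.52   0.934  0.046] turn -0.01 rows>= 7.0
[ 2.23385531e+01 -2.15164438e+00 -2.23942657e+01  8.27653300e-04
 -6.97654085e+01 -9.39548267e+01]
```

Emit:
step_arm:
  plan:
    - [-0.52, 0.93, 0.05, 0, 87]
    - [-0.52, 0.93, 0.05, 0, 87]
    - [-0.52, 0.93, 0.05, 0, 87]
    - [-0.52, 0.93, 0.05, 0, 87]
    - [-0.52, 0.93, 0.05, 0, 87]
    - [-0.52, 0.93, 0.05, 0, 87]
    - [-0.52, 0.93, 0.05, 0, 87]
    - [-0.52, 0.93, 0.05, 0, 87]
    - [-0.52, 0.93, 0.05, 0, 87]

```text
time_s: 2.77
tcp_pos: [0.506, 0.2388, 0.2479]
eef_rot: [-179.9, -0.1, -161.8]
contact_force: [-0.2, -0.8, 0.3]
gripper_width: 0.0876
gripper_force: 0.0
```

```bash
python3 - <<'E'
from h import *
go(.504,.242,.15,-161)
t=eyes.capture("top")[:,:,::-1];s=eyes.capture("scene")[:,:,::-1]
z=lambda a,x,y,w,h:cv2.resize(a[y:y+h,x:x+w],(400,300),interpolation=cv2.INTER_CUBIC)
cv2.imwrite("pics/k1.png",np.hstack([z(t,80,190,140,105),z(s,310,220,140,105)]))
E
```

```text
shift [0.003 0.015 0.392] turn -0.014 rows>= 3.0
```

View pics/k1.png

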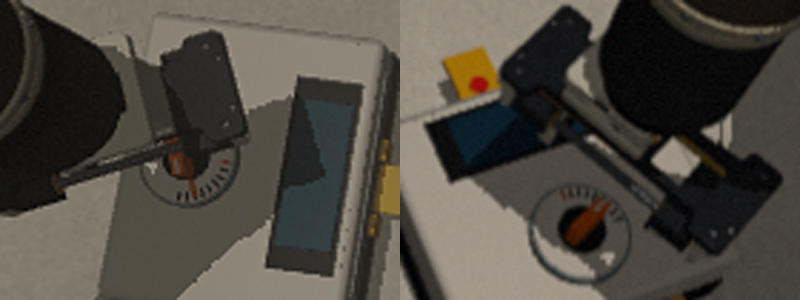

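The open fingers hover above the knob and straddle the bar line, with the bar at about (180,160) in the left crop. I'll descend to grip height.

Emit:
step_arm:
  plan:
    - [0, 0.015, 0.1, 0, 87]
    - [0, 0.015, 0.2, 0, 87]
    - [0, 0.015, 0.28, 0, 87]
    - [0, 0.015, 0.34, 0, 87]
    - [0, 0.015, 0.38, 0, 87]
    - [0, 0.015, 0.38, 0, 87]
    - [0, 0.015, 0.38, 0, 20]
    - [0, 0.015, 0.38, 0, 10]
    - [0, 0.015, 0.38, 0, 10]
    - [0, 0.015, 0.38, 0, 5]
    - [0, 0.015, 0.38, 0, 5]
    - [0, 0.015, 0.38, 0, 5]
  newtons: 8

```text
time_s: 3.87
tcp_pos: [0.5043, 0.2437, 0.1545]
eef_rot: [180.0, 0.0, -161.8]
contact_force: [0.1, -0.6, 0.5]
gripper_width: 0.0525
gripper_force: 0.0
```

Emit:
step_arm:
  plan:
    - [0, 0, 0, 0, 5]
    - [0, 0, 0, 0, 5]
    - [0, 0, 0, 0, 5]

```text
time_s: 4.12
tcp_pos: [0.5041, 0.2435, 0.1541]
eef_rot: [-180.0, -0.0, -161.8]
contact_force: [0.2, 0.6, 1.3]
gripper_width: 0.0325
gripper_force: 0.0
```

Emit:
step_arm:
  plan:
    - [0, 0, 0, 0, 5]
    - [0, 0, 0, 0, 5]
    - [0, 0, 0, 0, 5]
    - [0, 0, 0, 0, 5]
    - [0, 0, 0, 0, 5]
    - [0, 0, 0, 0, 5]

```text
time_s: 4.62
tcp_pos: [0.5044, 0.2427, 0.1541]
eef_rot: [-179.9, -0.0, -161.8]
contact_force: [3.7, -4.5, -0.4]
gripper_width: 0.012
gripper_force: 8.0
```

Emit:
step_arm:
  plan:
    - [0, -0.004, 0, 0, 5]
    - [0, -0.008, 0, 0, 5]
    - [0, -0.008, 0, 0, 5]

```text
time_s: 4.87
tcp_pos: [0.5045, 0.2425, 0.1541]
eef_rot: [179.9, 0.0, -161.8]
contact_force: [-2.8, 3.2, -0.8]
gripper_width: 0.0118
gripper_force: 8.0
```

Emit:
step_arm:
  plan:
    - [0, 0.004, 0, -0.05, 5]
    - [0, 0.004, 0, -0.1, 5]
    - [0, 0.004, 0, -0.15, 5]
    - [0, 0.004, 0, -0.2, 5]
    - [0, 0.004, 0, -0.25, 5]
    - [0, 0.004, 0, -0.3, 5]
    - [0, 0.004, 0, -0.35, 5]
    - [0, 0.004, 0, -0.4, 5]
    - [0, 0.004, 0, -0.45, 5]
    - [0, 0.004, 0, -0.5, 5]
    - [0, 0.004, 0, -0.5, 5]

```text
time_s: 5.78
tcp_pos: [0.5046, 0.2425, 0.1541]
eef_rot: [-180.0, -0.0, -131.6]
contact_force: [2.4, -1.7, -0.6]
gripper_width: 0.0119
gripper_force: 8.0
```

```bash
python3 -c "
from h import *
s=r.get_state();print(s['contact_force'].round(1),s['moment'].round(2),s['gripper_width'],s['eef_rot'])"
```

```text
[ 2.4 -1.7 -0.6] [-0.27 -0.38  0.06] 0.011876728765382044 [-1.79984269e+02 -2.85895892e-04 -1.31645442e+02]
```

Emit:
step_arm:
  plan:
    - [0, 0, 0, -0.05, 5]
    - [0, 0, 0, -0.1, 5]
    - [0, 0, 0, -0.15, 5]
    - [0, 0, 0, -0.2, 5]
    - [0, 0, 0, -0.25, 5]
    - [0, 0, 0, -0.3, 5]
    - [0, 0, 0, -0.35, 5]
    - [0, 0, 0, -0.4, 5]
    - [0, 0, 0, -0.45, 5]
    - [0, 0, 0, -0.5, 5]
    - [0, 0, 0, -0.5, 5]

```text
time_s: 6.7
tcp_pos: [0.5047, 0.2424, 0.1541]
eef_rot: [-180.0, -0.0, -101.7]
contact_force: [2.7, -1.0, -0.7]
gripper_width: 0.0121
gripper_force: 8.0
```

```bash
python3 -c "
from h import *
s=r.get_state();print(s['contact_force'].round(1),s['moment'].round(2),s['gripper_width'],s['eef_rot'])"
```

```text
[ 2.7 -1.  -0.7] [-0.56 -0.9   0.07] 0.012057627034863627 [-1.79977248e+02 -8.53647076e-03 -1.01747803e+02]
```

Emit:
step_arm:
  plan:
    - [0, 0, 0, -0.04, 5]
    - [0, 0, 0, -0.08, 5]
    - [0, 0, 0, -0.12, 5]
    - [0, 0, 0, -0.12, 5]
    - [0, 0, 0, -0.12, 5]

```text
time_s: 7.12
tcp_pos: [0.5047, 0.2423, 0.1541]
eef_rot: [-180.0, -0.0, -94.8]
contact_force: [4.3, -2.7, -1.4]
gripper_width: 0.0126
gripper_force: 8.1
```

```bash
python3 -c "
from h import *
s=r.get_state();print(s['contact_force'].round(1),s['moment'].round(2),s['gripper_width'],s['eef_rot'])"
```

```text
[ 4.3 -2.7 -1.4] [-0.86 -1.22 -0.2 ] 0.012611528973626702 [-1.79982922e+02 -1.26843744e-02 -9.47883777e+01]
```

Emit:
step_arm:
  plan:
    - [0, 0, 0, 0, 40]
    - [0, 0, 0, 0, 60]
    - [0, 0, 0, 0, 60]
    - [0, 0, 0, 0, 60]
    - [0, 0, -0.05, 0, 60]
    - [0, 0, -0.15, 0, 60]
    - [0, 0, -0.25, 0, 60]
    - [0, 0, -0.35, 0, 60]
    - [0, 0, -0.45, 0, 60]
    - [0, 0, -0.45, 0, 60]

```text
time_s: 7.95
tcp_pos: [0.5064, 0.2438, 0.2722]
eef_rot: [-179.6, 0.3, -94.6]
contact_force: [0.5, -0.0, 0.3]
gripper_width: 0.06
gripper_force: 0.0
```

```bash
python3 -c "
from h import *
print(r.get_state()['joints'].round(1))
P=r.get_state()['tcp_pos'];e=r.get_state()['eef_rot']
go(.504,.02,.265,-94.8)
go(.49,-.2,.265,-94.8+10,base=([.504,.02,.265],e))
go(.4475,-.3162,.265,-81.1,base=([.49,-.2,.265],[180,0,-84.8]))"
```

```text
[ 45.7   8.1 -10.1   0.1 -71.4 -50.3]
shift [ 0.893 -0.061  0.025] turn 0.004 rows>= 6.0
shift [ 0.882 -0.014 -0.004] turn -0.163 rows>= 6.0
shift [0.447 0.211 0.   ] turn -0.062 rows>= 3.0
```

Emit:
step_arm:
  plan:
    - [0.89, -0.06, 0.03, 0, 60]
    - [0.89, -0.06, 0.03, 0, 60]
    - [0.89, -0.06, 0.03, 0, 60]
    - [0.89, -0.06, 0.03, 0, 60]
    - [0.89, -0.06, 0.03, 0, 60]
    - [0.89, -0.06, 0.03, 0, 60]
    - [0.89, -0.06, 0.03, 0, 60]

```text
time_s: 8.53
tcp_pos: [0.5009, 0.0167, 0.259]
eef_rot: [180.0, 0.0, -94.8]
contact_force: [-0.6, 0.4, 0.5]
gripper_width: 0.0601
gripper_force: 0.0
```

Emit:
step_arm:
  plan:
    - [0.88, 0, 0, 0, 60]
    - [0.88, 0, 0, 0, 60]
    - [0.88, 0, 0, 0, 60]
    - [0.88, 0, 0, -0.15, 60]
    - [0.88, 0, 0, -0.15, 60]
    - [0.88, 0, 0, -0.15, 60]
    - [0.88, 0, 0, -0.15, 60]

```text
time_s: 9.12
tcp_pos: [0.4836, -0.2022, 0.2587]
eef_rot: [180.0, -0.0, -85.8]
contact_force: [-0.6, 1.0, -0.3]
gripper_width: 0.0598
gripper_force: 0.0
```

```bash
python3 - <<'E'
from h import *
go(.4475,-.3162,.20,-81.1)
t=eyes.capture("top")[:,:,::-1];s=eyes.capture("scene")[:,:,::-1]
z=lambda a,x,y,w,h:cv2.resize(a[y:y+h,x:x+w],(400,300),interpolation=cv2.INTER_CUBIC)
cv2.imwrite("pics/k2.png",np.hstack([z(t,80,190,140,105),z(s,310,220,140,105)]))
im=t[:,:,::-1].copy();print([ (c,q[4]) for c,q,m in blobs(im,(0,150,60),(5,255,255))])
im=s[:,:,::-1].copy();print([ (c,q[4]) for c,q,m in blobs(im,(0,150,60),(5,255,255))])
E
```

```text
shift [0.444 0.178 0.235] turn -0.078 rows>= 4.0
[(array([370.5, 162.4]), np.int32(74)), (array([380.7, 269.5]), np.int32(691))]
[(array([510.6,  69.4]), np.int32(17)), (array([280.5, 161.4]), np.int32(507)), (array([287.4, 146.3]), np.int32(23)), (array([297. , 162.4]), np.int32(68)), (array([201.9, 164.9]), np.int32(68)), (array([337.1, 249.2]), np.int32(23))]
```

View pics/k2.png

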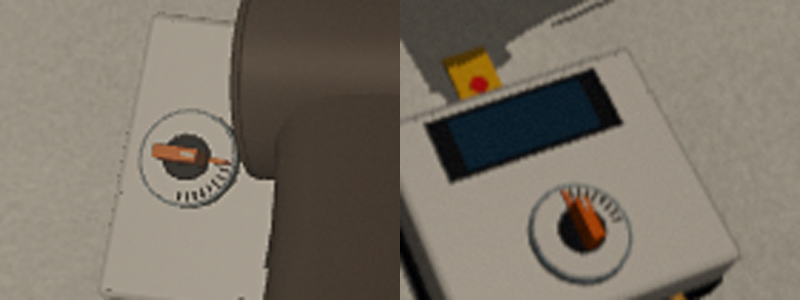

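The pointer now covers the red tick, near (225,162) in the left crop, and the instrument hasn't moved. Next is the jack.

Emit:
step_arm:
  plan:
    - [0.44, 0.18, 0, -0.08, 60]
    - [0.44, 0.18, 0, -0.08, 60]
    - [0.44, 0.18, 0, -0.08, 60]
    - [0.44, 0.18, 0, -0.08, 60]
    - [0.44, 0.18, 0.15, -0.08, 60]
    - [0.44, 0.18, 0.3, -0.08, 60]
    - [0.44, 0.18, 0.4, -0.08, 60]
    - [0.44, 0.18, 0.4, -0.08, 60]

```text
time_s: 9.88
tcp_pos: [0.4449, -0.3102, 0.1538]
eef_rot: [179.6, 0.3, -80.8]
contact_force: [-0.7, 0.2, -0.5]
gripper_width: 0.0597
gripper_force: 0.0
```

```bash
python3 - <<'E'
from h import *
go(.4475,-.3162,.056,-81.1)
t=eyes.capture("top")[:,:,::-1];s=eyes.capture("scene")[:,:,::-1]
z=lambda a,x,y,w,h:cv2.resize(a[y:y+h,x:x+w],(400,300),interpolation=cv2.INTER_CUBIC)
cv2.imwrite("pics/k3.png",np.hstack([z(t,310,210,140,105),z(s,220,80,140,105)]))
E
```

```text
shift [ 0.027 -0.009  0.391] turn 0.005 rows>= 3.0
```

View pics/k3.png

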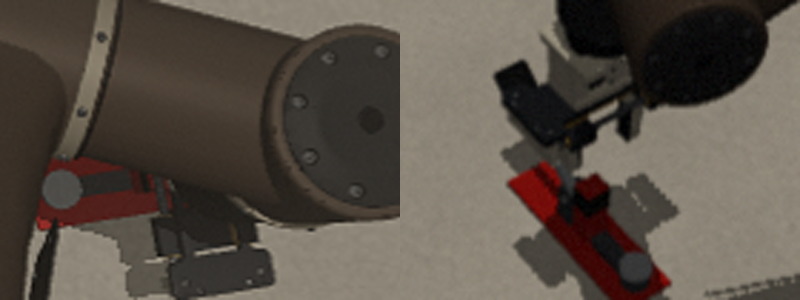

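Emit:
step_arm:
  plan:
    - [0.025, -0.008, 0.08, 0, 60]
    - [0.025, -0.008, 0.16, 0, 60]
    - [0.025, -0.008, 0.22, 0, 60]
    - [0.025, -0.008, 0.27, 0, 60]
    - [0.025, -0.008, 0.31, 0, 60]
    - [0.025, -0.008, 0.35, 0, 60]
    - [0.025, -0.008, 0.385, 0, 60]
    - [0.025, -0.008, 0.385, 0, 60]

```text
time_s: 10.65
tcp_pos: [0.4504, -0.3184, 0.0619]
eef_rot: [179.9, 0.0, -80.8]
contact_force: [-0.3, -0.4, -0.1]
gripper_width: 0.0597
gripper_force: 0.0
```

Emit:
step_arm:
  plan:
    - [0, 0, 0, 0, 20]
    - [0, 0, 0, 0, 20]
    - [0, 0, 0, 0, 20]
    - [0, 0, 0, 0, 20]
    - [0, 0, 0, 0, 20]
    - [0, 0, 0, 0, 20]
    - [0, 0, 0, 0, 20]
  newtons: 10

```text
time_s: 11.23
tcp_pos: [0.4497, -0.3189, 0.0631]
eef_rot: [179.9, 0.0, -80.8]
contact_force: [-4.7, -0.6, 5.3]
gripper_width: 0.03
gripper_force: 10.0
```

Emit:
step_arm:
  plan:
    - [0, 0, 0, 0, 20]
    - [0, 0, 0, 0, 20]
    - [0, 0, -0.02, 0, 20]
    - [0, 0, -0.04, 0, 20]
    - [0, 0, -0.06, 0, 20]
    - [0, 0, -0.08, 0, 20]
    - [0, 0, -0.1, 0, 20]
    - [0, 0, -0.12, 0, 20]
    - [0, 0, -0.12, 0, 20]
  newtons: 40

```text
time_s: 11.98
tcp_pos: [0.4513, -0.3189, 0.0941]
eef_rot: [-179.9, -0.1, -80.8]
contact_force: [0.6, -0.0, -9.3]
gripper_width: 0.0297
gripper_force: 40.0
```

```bash
python3 - <<'E'
from h import *
s=r.get_state();print(s['tcp_pos'],s['contact_force'],s['gripper_width'],s['moment'])
u=np.array([np.cos(np.radians(83.1)),np.sin(np.radians(83.1)),0])
L=np.array([.4827,.0571,0]);T=L-.085*u
print(T, T-.08*u)
W=T-.08*u
go(W[0],W[1],.092,-96.9)
E
```

```text
[ 0.4512569  -0.31892757  0.09405172] [ 0.63419836 -0.03610182 -9.25792984] 0.029715410793943523 [-0.10090845 -0.0161699   0.02171681]
[ 0.47248837 -0.02728437  0.        ] [ 0.46287742 -0.10670496  0.        ]
shift [-0.83  -0.182  0.008] turn 0.269 rows>= 6.0
```

Emit:
step_arm:
  plan:
    - [-0.08, -0.02, 0, 0.03, 20]
    - [-0.16, -0.035, 0, 0.05, 20]
    - [-0.24, -0.05, 0, 0.08, 20]
    - [-0.32, -0.07, 0, 0.11, 20]
    - [-0.4, -0.09, 0, 0.14, 20]
    - [-0.48, -0.11, 0, 0.16, 20]
    - [-0.56, -0.13, 0, 0.19, 20]
    - [-0.64, -0.14, 0, 0.22, 20]
    - [-0.72, -0.16, 0, 0.24, 20]
    - [-0.78, -0.17, 0, 0.26, 20]
    - [-0.83, -0.18, 0, 0.27, 20]
    - [-0.83, -0.18, 0, 0.27, 20]

```text
time_s: 12.98
tcp_pos: [0.4621, -0.1049, 0.0931]
eef_rot: [-179.9, 0.0, -96.9]
contact_force: [-0.2, 1.9, -8.7]
gripper_width: 0.0297
gripper_force: 40.0
```

Emit:
step_arm:
  plan:
    - [0, 0, 0.02, 0, 20]
    - [0, 0, 0.04, 0, 20]
    - [0, 0, 0.06, 0, 20]
    - [0, 0, 0.08, 0, 20]
    - [0, 0, 0.1, 0, 20]
    - [0, 0, 0.1, 0, 20]
    - [0, 0, 0.1, 0, 20]

```text
time_s: 13.57
tcp_pos: [0.4614, -0.1071, 0.0673]
eef_rot: [179.9, -0.0, -97.0]
contact_force: [-0.3, -0.4, -8.8]
gripper_width: 0.03
gripper_force: 40.0
```

```bash
python3 - <<'E'
from h import *
s=r.get_state();print(s['tcp_pos'],s['contact_force'],s['eef_rot'])
t=eyes.capture("top")[:,:,::-1];s=eyes.capture("scene")[:,:,::-1]
cv2.imwrite("pics/t4.png",t);cv2.imwrite("pics/s4.png",s)
z=lambda a,x,y,w,h:cv2.resize(a[y:y+h,x:x+w],(400,300),interpolation=cv2.INTER_CUBIC)
cv2.imwrite("pics/k4.png",np.hstack([z(t,200,210,140,105),z(s,260,160,140,105)]))
E
```

```text
[ 0.46138102 -0.10705373  0.06729326] [-0.27056356 -0.37297461 -8.77624889] [ 1.79931349e+02 -2.44765258e-02 -9.70183721e+01]
```

View pics/k4.png

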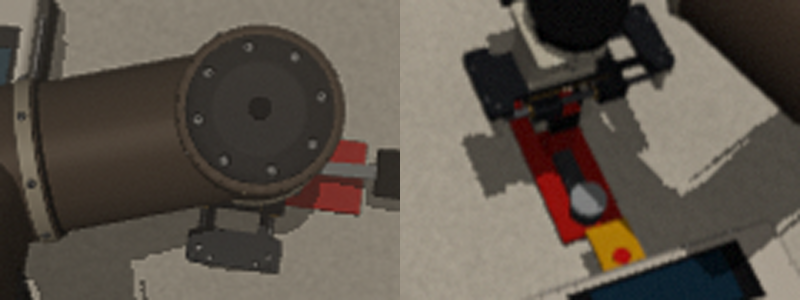

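```bash
python3 - <<'E'
from h import *
im=cv2.imread("pics/s4.png");g=cv2.cvtColor(im,cv2.COLOR_BGR2HSV)
x0,y0=312,218
roi=g[y0:y0+26,x0:x0+28];m=((roi[:,:,1]<60)&(roi[:,:,2]>95)).astype(np.uint8)
n,l,st,c=cv2.connectedComponentsWithStats(m);print(st[1:].tolist(),(c[1:]+[x0,y0]).round(1).tolist())
for uv in((325.8,231.05),):print("saddle",onz("scene",uv,.044))
sc=M["scene"]
print("pred",proj("scene",[.4614+.085*np.cos(np.radians(82.9)),-.1071+.085*np.sin(np.radians(82.9)),.044]))
print("dot", onz("scene",(337.1,249.15),.062),onz("top",(223.4,256.8),.062))
print("corners",onz("top",(327.8,260.8),.014),onz("top",(326,284.6),.014))
E
```

```text
[[8, 7, 11, 10, 69], [0, 18, 4, 8, 19]] [[324.1, 230.2], [312.9, 240.4]]
saddle [ 0.47481889 -0.01483013]
pred [[325.30571815 228.51711941]]
dot [0.4819518  0.05651709] [0.48291059 0.0573588 ]
corners [ 0.47810067 -0.22717646] [ 0.41280756 -0.22124932]
```

```bash
python3 -c "
from h import *
p=r.get_state()['tcp_pos'];go(p[0]+.0098,p[1]+.0762,p[2])"
```

```text
shift [-0.307 -0.002 -0.   ] turn 0 rows>= 2.0
```

Emit:
step_arm:
  plan:
    - [-0.04, 0, 0, 0, 20]
    - [-0.08, 0, 0, 0, 20]
    - [-0.12, 0, 0, 0, 20]
    - [-0.16, 0, 0, 0, 20]
    - [-0.2, 0, 0, 0, 20]
    - [-0.24, 0, 0, 0, 20]
    - [-0.28, 0, 0, 0, 20]
    - [-0.307, -0.002, 0, 0, 20]
    - [-0.307, -0.002, 0, 0, 20]
    - [-0.307, -0.002, 0, 0, 20]

```text
time_s: 14.5
tcp_pos: [0.4717, -0.03, 0.0678]
eef_rot: [180.0, -0.0, -96.9]
contact_force: [0.3, 0.3, -8.5]
gripper_width: 0.0297
gripper_force: 40.0
```

Emit:
step_arm:
  plan:
    - [0, 0, 0.004, 0, 20]
    - [0, 0, 0.008, 0, 20]
    - [0, 0, 0.012, 0, 20]
    - [0, 0, 0.016, 0, 20]
    - [0, 0, 0.016, 0, 20]
    - [0, 0, 0.016, 0, 20]

```text
time_s: 15.0
tcp_pos: [0.4716, -0.0308, 0.0638]
eef_rot: [180.0, -0.0, -97.0]
contact_force: [0.6, -0.1, -9.2]
gripper_width: 0.0297
gripper_force: 40.0
```

Emit:
step_arm:
  plan:
    - [0, 0, 0.003, 0, 20]
    - [0, 0, 0.006, 0, 20]
    - [0, 0, 0.008, 0, 20]
    - [0, 0, 0.008, 0, 20]

```text
time_s: 15.33
tcp_pos: [0.4716, -0.031, 0.0631]
eef_rot: [-180.0, -0.0, -97.0]
contact_force: [-7.4, -2.5, 9.4]
gripper_width: 0.0298
gripper_force: 40.0
```

```bash
python3 - <<'E'
from h import *
s=r.get_state();print(s['tcp_pos'],s['contact_force'],s['eef_rot'])
t=eyes.capture("top")[:,:,::-1];s=eyes.capture("scene")[:,:,::-1]
cv2.imwrite("pics/t5.png",t);cv2.imwrite("pics/s5.png",s)
z=lambda a,x,y,w,h:cv2.resize(a[y:y+h,x:x+w],(400,300),interpolation=cv2.INTER_CUBIC)
cv2.imwrite("pics/k5.png",np.hstack([z(t,200,210,140,105),z(s,280,170,100,75)]))
E
```

```text
[ 0.47163112 -0.03098256  0.06306693] [-7.37224714 -2.50670661  9.44729445] [-1.79972701e+02 -2.72835246e-02 -9.69699890e+01]
```

View pics/k5.png

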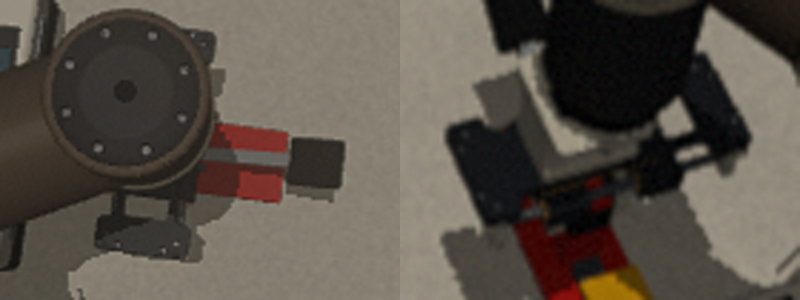

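The jack is on the bench (force +9 N). Its base corners are at about (300.8,255.9) and (298.7,280.7) in the top view, with the pad at (310.6,267). I'll release it and check with a clear view.

Emit:
step_arm:
  plan:
    - [0, 0, -0.003, 0, 35]
    - [0, 0, -0.003, 0, 50]
    - [0, 0, -0.003, 0, 60]
    - [0, 0, -0.003, 0, 60]
    - [0, 0, -0.05, 0, 60]
    - [0, 0, -0.15, 0, 60]
    - [0, 0, -0.3, 0, 60]
    - [0, 0, -0.45, 0, 60]
    - [0, 0, -0.55, 0, 60]
    - [0, 0, -0.65, 0, 60]
    - [0, 0, -0.7, 0, 60]
    - [0, 0, -0.7, 0, 60]

```text
time_s: 16.43
tcp_pos: [0.4735, -0.0302, 0.2403]
eef_rot: [-179.7, 0.1, -97.0]
contact_force: [0.1, -0.5, -0.0]
gripper_width: 0.06
gripper_force: 0.0
```

Emit:
step_arm:
  plan:
    - [0.4, 0, 0, 0, 20]
    - [0.8, 0, 0, 0, 0]
    - [0.9, 0, 0, 0, 0]
    - [1, 0, 0, 0, 0]
    - [1, 0, 0, 0, 0]
    - [1, 0, 0, 0, 0]
    - [1, 0, 0, 0, 0]
    - [1, 0, 0, 0, 0]

```text
time_s: 17.1
tcp_pos: [0.4401, -0.2807, 0.2355]
eef_rot: [179.9, 0.0, -97.3]
contact_force: [0.2, 0.6, -0.1]
gripper_width: 0.0121
gripper_force: 0.0
```

```bash
python3 - <<'E'
from h import *
s=r.get_state();print(s['tcp_pos'],s['contact_force'],s['eef_rot'])
a,b=onz("top",(300.8,255.9),.01),onz("top",(298.7,280.7),.01);u=np.array([np.cos(np.radians(83)),np.sin(np.radians(83))])
print("saddle from corners",(a+b)/2+.205*u, "pad",onz("top",(310.6,267.05),.132))
t=eyes.capture("top")[:,:,::-1];s=eyes.capture("scene")[:,:,::-1]
cv2.imwrite("pics/t6.png",t);cv2.imwrite("pics/s6.png",s)
z=lambda a,x,y,w,h:cv2.resize(a[y:y+h,x:x+w],(400,300),interpolation=cv2.INTER_CUBIC)
cv2.imwrite("pics/k6.png",np.hstack([z(t,190,210,140,105),z(s,270,170,100,75)]))
E
```

```text
[ 0.44007579 -0.28070031  0.23545549] [ 0.23899134  0.6161533  -0.06981088] [ 1.79883229e+02  1.61089051e-02 -9.72574770e+01]
saddle from corners [0.48218055 0.05413938] pad [ 0.4534734  -0.16944516]
```

View pics/k6.png

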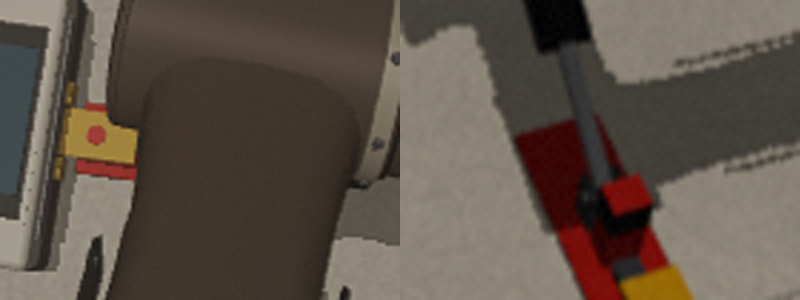

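```bash
python3 - <<'E'
from h import *
u=np.array([np.cos(np.radians(83)),np.sin(np.radians(83))]);v=np.array([-u[1],u[0]])
c=onz("top",(217,270.6),.01);print("front corner->saddle",c-.025*u-.035*v)
a,b=onz("scene",(299.25,203.75),.01),onz("scene",(319.25,198.75),.01)
print("scene rear->saddle",(a+b)/2+.205*u,np.linalg.norm(a-b),np.degrees(np.arctan2(*(b-a)[::-1]))-90)
print("block->saddle",onz("scene",(326.5,218),.095)+.085*u)
p=r.get_state()['tcp_pos'];J=np.array([.4822,.0551])-.085*u
print("J",J)
for ph in(0,.1,.55):
    th=.61-ph;d=-.03-.135*np.cos(th)-.006*np.sin(th);z=.05+.135*np.sin(th)+.006*np.cos(th);P=J+d*u;print(ph,P.round(4),round(z,4));go(P[0],P[1],z+.01 if ph==0 else z)
E
```

```text
front corner->saddle [0.48049176 0.05139059]
scene rear->saddle [0.48045127 0.05955382] 0.06603279317437291 80.17334810100897
block->saddle [0.48135473 0.05576666]
J [ 0.47184111 -0.02926642]
0 [ 0.4543 -0.1723] 0.1323
shift [-0.428 -0.002  0.375] turn 0 rows>= 4.0
0.1 [ 0.4535 -0.1789] 0.1211
shift [-0.402 -0.002  0.46 ] turn 0 rows>= 4.0
0.55 [ 0.4517 -0.1932] 0.0641
shift [-0.344 -0.002  0.688] turn 0 rows>= 5.0
```

Emit:
step_arm:
  plan:
    - [-0.15, 0, 0.1, 0, 0]
    - [-0.3, 0, 0.2, 0, 0]
    - [-0.42, 0, 0.28, 0, 0]
    - [-0.425, 0, 0.32, 0, 0]
    - [-0.425, 0, 0.35, 0, 0]
    - [-0.425, 0, 0.35, 0, 0]
    - [-0.425, 0, 0.35, 0, 0]

```text
time_s: 17.78
tcp_pos: [0.4545, -0.1729, 0.1497]
eef_rot: [-180.0, -0.0, -96.9]
contact_force: [0.2, -0.2, 0.1]
gripper_width: 0.0004
gripper_force: 0.0
```

```bash
python3 - <<'E'
from h import *
p=r.get_state();print(p['tcp_pos'],p['contact_force'],p['gripper_width'])
u=np.array([np.cos(np.radians(83)),np.sin(np.radians(83))]);J=np.array([.4815,.0555])-.085*u
for ph in(0,.1,.2,.3,.4,.5,.55):
    th=.61-ph;d=-.03-.135*np.cos(th)-.006*np.sin(th);z=.05+.135*np.sin(th)+.006*np.cos(th);P=J+d*u;print(ph,P.round(4),round(z,4),end=" ");go(P[0],P[1],z)
E
```

```text
[ 0.45446564 -0.17294624  0.14965746] [ 0.22961673 -0.15087718  0.11165297] 0.0004305785297984
0 [ 0.4536 -0.1719] 0.1323 shift [-0.004  0.004  0.07 ] turn 0 rows>= 1.0
0.1 [ 0.4528 -0.1785] 0.1211 shift [0.023 0.004 0.114] turn 0 rows>= 1.0
0.2 [ 0.4521 -0.1839] 0.1093 shift [0.045 0.004 0.161] turn 0 rows>= 2.0
0.3 [ 0.4516 -0.1881] 0.0969 shift [0.061 0.004 0.211] turn 0 rows>= 2.0
0.4 [ 0.4512 -0.1909] 0.084 shift [0.073 0.004 0.263] turn 0 rows>= 2.0
0.5 [ 0.4511 -0.1925] 0.0708 shift [0.079 0.004 0.316] turn 0 rows>= 2.0
0.55 [ 0.451  -0.1928] 0.0641 shift [0.08  0.004 0.342] turn 0 rows>= 3.0
```

Emit:
step_arm:
  plan:
    - [0, 0.004, 0.03, 0, 0]
    - [0, 0.004, 0.06, 0, 0]
    - [0.01, 0.004, 0.085, 0, 0]
    - [0.023, 0.004, 0.114, 0, 0]
    - [0.034, 0.004, 0.137, 0, 0]
    - [0.045, 0.004, 0.161, 0, 0]
    - [0.045, 0.004, 0.161, 0, 0]

```text
time_s: 18.37
tcp_pos: [0.4512, -0.1849, 0.1077]
eef_rot: [179.9, -0.0, -97.0]
contact_force: [1.6, -0.3, 2.7]
gripper_width: 0.0002
gripper_force: 1.2
```

```bash
python3 - <<'E'
from h import *
p=r.get_state();print(p['tcp_pos'],p['contact_force'],p['moment'])
t=eyes.capture("top")[:,:,::-1];s=eyes.capture("scene")[:,:,::-1]
z=lambda a,x,y,w,h:cv2.resize(a[y:y+h,x:x+w],(400,300),interpolation=cv2.INTER_CUBIC)
cv2.imwrite("pics/k7.png",np.hstack([z(t,190,210,140,105),z(s,260,150,120,90)]))
E
```

```text
[ 0.45117781 -0.18488918  0.1077398 ] [ 1.6400028  -0.33387499  2.71692565] [-0.0888545  -0.45117511  0.03653367]
```

View pics/k7.png

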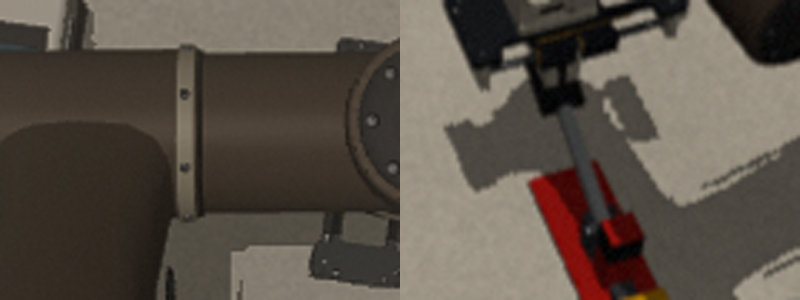

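The fingertips rest on the black pad at about (560,95) in the right crop, and the jack hasn't moved. I'll continue along the arc.

Emit:
step_arm:
  plan:
    - [0.008, 0, 0.025, 0, 0]
    - [0.016, 0, 0.05, 0, 0]
    - [0.022, 0, 0.076, 0, 0]
    - [0.028, 0, 0.102, 0, 0]
    - [0.031, 0, 0.128, 0, 0]
    - [0.034, 0, 0.15, 0, 0]
    - [0.035, 0, 0.165, 0, 0]
    - [0.035, 0, 0.17, 0, 0]
    - [0.035, 0, 0.17, 0, 0]
    - [0.035, 0, 0.17, 0, 0]

```text
time_s: 19.3
tcp_pos: [0.4508, -0.1938, 0.0669]
eef_rot: [-180.0, -0.1, -97.0]
contact_force: [-1.5, -5.8, 7.1]
gripper_width: 0.0003
gripper_force: 3.6
```

Emit:
step_arm:
  plan:
    - [0.002, 0, 0.004, 0, 0]
    - [0.004, 0, 0.008, 0, 0]
    - [0.004, 0, 0.01, 0, 0]
    - [0.004, 0, 0.01, 0, 0]
    - [0.004, 0, 0.01, 0, 0]

```text
time_s: 19.72
tcp_pos: [0.4508, -0.1943, 0.0646]
eef_rot: [-180.0, -0.0, -97.0]
contact_force: [-2.1, -1.8, 9.2]
gripper_width: 0.0002
gripper_force: 4.5
```

```bash
python3 - <<'E'
from h import *
p=r.get_state();print(p['tcp_pos'],p['contact_force'],p['moment'])
s=eyes.capture("scene")
print([ (c,q[4]) for c,q,m in blobs(s,(0,150,60),(5,255,255)) if q[1]>200])
for z in(.062,.069,.074):print(z,proj("scene",[.4820,.0565,z]))
E
```

```text
[ 0.45080687 -0.19428054  0.06457623] [-2.11963692 -1.84186596  9.21253935] [-0.55418811  0.61321298  0.00496595]
[(array([313.6, 227.1]), np.int32(530)), (array([325.9, 218.3]), np.int32(77)), (array([332.4, 231.9]), np.int32(35)), (array([338., 248.]), np.int32(21))]
0.062 [[337.08196857 249.15191943]]
0.069 [[337.41305355 248.0312986 ]]
0.074 [[337.65156149 247.22400508]]
```

Emit:
step_arm:
  plan:
    - [0, 0, -0.03, 0, 0]
    - [-0.002, 0, -0.06, 0, 0]
    - [-0.006, 0, -0.09, 0, 0]
    - [-0.014, 0, -0.12, 0, 0]
    - [-0.022, 0, -0.15, 0, 0]
    - [-0.032, 0, -0.18, 0, 0]
    - [-0.045, 0, -0.21, 0, 0]
    - [-0.06, 0, -0.24, 0, 0]
    - [-0.075, 0, -0.28, 0, 0]
    - [-0.08, 0, -0.32, 0, 0]
    - [-0.08, 0, -0.34, 0, 0]
    - [-0.08, 0, -0.34, 0, 0]

```text
time_s: 20.77
tcp_pos: [0.4536, -0.1743, 0.1505]
eef_rot: [-179.9, -0.0, -97.0]
contact_force: [0.1, -0.0, 0.2]
gripper_width: 0.0005
gripper_force: 0.0
```

Emit:
step_arm:
  plan:
    - [0, 0, 0, 0, 0]
    - [0, 0, 0, 0, 0]
    - [0, 0, 0, 0, 0]
    - [0, 0, 0, 0, 0]

```text
time_s: 21.1
tcp_pos: [0.4526, -0.1743, 0.1485]
eef_rot: [179.9, -0.0, -97.0]
contact_force: [0.5, -0.6, 0.6]
gripper_width: 0.0007
gripper_force: 0.0
```

```bash
python3 - <<'E'
from h import *
p=r.get_state();print(p['tcp_pos'],p['contact_force'])
t=eyes.capture("top");s=eyes.capture("scene")
print([ (c,q[4]) for c,q,m in blobs(s,(0,150,60),(5,255,255)) if q[1]>190])
t=t[:,:,::-1];s=s[:,:,::-1]
z=lambda a,x,y,w,h:cv2.resize(a[y:y+h,x:x+w],(400,300),interpolation=cv2.INTER_CUBIC)
cv2.imwrite("pics/k8.png",np.hstack([z(s,260,150,180,135+45),z(s,260,150,100,75)]))
go(.4508,-.1943,.0646)
E
```

```text
[ 0.45261503 -0.17425341  0.14852039] [ 0.45621767 -0.58164151  0.55288277]
[(array([313.3, 225.5]), np.int32(549)), (array([321.9, 206.4]), np.int32(17)), (array([326. , 218.4]), np.int32(82)), (array([332.7, 232.4]), np.int32(38)), (array([337.1, 249.1]), np.int32(22))]
shift [ 0.081 -0.002  0.336] turn 0 rows>= 3.0
```

View pics/k8.png

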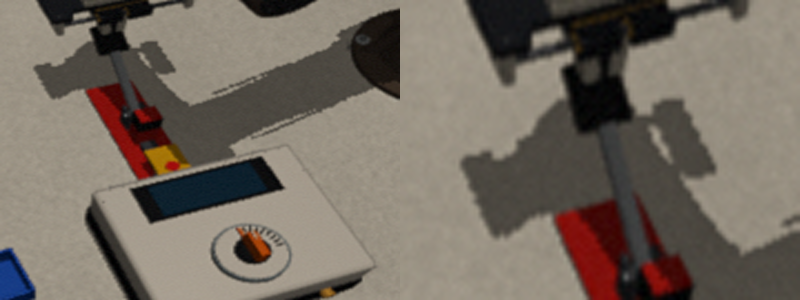

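The handle is fully up, the dot is back at (337.1,249.1), the jack hasn't shifted and the pointer is on the tick. Now the final press.

Emit:
step_arm:
  plan:
    - [0, 0, 0.03, 0, 0]
    - [0, 0, 0.06, 0, 0]
    - [0.012, 0, 0.085, 0, 0]
    - [0.025, 0, 0.112, 0, 0]
    - [0.036, 0, 0.135, 0, 0]
    - [0.047, 0, 0.16, 0, 0]
    - [0.056, 0, 0.185, 0, 0]
    - [0.064, 0, 0.21, 0, 0]
    - [0.071, 0, 0.236, 0, 0]
    - [0.076, 0, 0.262, 0, 0]
    - [0.079, 0, 0.288, 0, 0]
    - [0.082, 0, 0.314, 0, 0]

```text
time_s: 22.2
tcp_pos: [0.4506, -0.1955, 0.0706]
eef_rot: [-180.0, -0.1, -97.0]
contact_force: [-0.3, -4.6, 8.2]
gripper_width: 0.0007
gripper_force: 3.8
```

Emit:
step_arm:
  plan:
    - [0.001, 0, 0.012, 0, 0]
    - [0.002, 0, 0.02, 0, 0]
    - [0.002, 0, 0.026, 0, 0]
    - [0.002, 0, 0.028, 0, 0]
    - [0.002, 0, 0.028, 0, 0]
    - [0.002, 0, 0.028, 0, 0]
    - [0.002, 0, 0.028, 0, 0]

```text
time_s: 22.78
tcp_pos: [0.4506, -0.1961, 0.0643]
eef_rot: [-180.0, -0.1, -97.0]
contact_force: [-2.4, -5.7, 13.9]
gripper_width: 0.0008
gripper_force: 6.5
```

Emit:
step_arm:
  plan:
    - [0, 0, 0, 0, 0]
    - [0, 0, 0, 0, 0]
    - [0, 0, 0, 0, 0]
    - [0, 0, 0, 0, 0]

```text
time_s: 23.12
tcp_pos: [0.4506, -0.1961, 0.0643]
eef_rot: [-180.0, -0.1, -97.0]
contact_force: [-1.8, -5.0, 13.4]
gripper_width: 0.0003
gripper_force: 6.5
```

```bash
python3 - <<'E'
from h import *
p=r.get_state();print(p['tcp_pos'],p['contact_force'])
s=eyes.capture("scene")
b=[ (c,q[4]) for c,q,m in blobs(s,(0,150,60),(5,255,255)) if q[1]>190];print(b)
if p['contact_force'][2]>8 and p['tcp_pos'][2]<.067 and b[-1][0][1]<248.6: print(workorder.close_job())
E
```

```text
[ 0.45059605 -0.19608334  0.06430506] [-1.75562154 -5.00576979 13.35396074]
[(array([320. , 204.4]), np.int32(42)), (array([313.6, 227.1]), np.int32(525)), (array([326. , 218.3]), np.int32(76)), (array([332.6, 231.9]), np.int32(36)), (array([338.1, 248. ]), np.int32(22))]
the job is handed in; nothing more can be done
None
```

I handed in the job with the pointer at zero, the jack under the lug after its seating stroke, the arm still holding the handle down (about 13 N) and the instrument's front raised; the judge's verdict was not shown.

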